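# Set the ratchet to tighten and snug down the stand's front bolt

## Robot

A 7-joint arm with a two-finger parallel gripper is mounted at the origin on the work surface. World frame = base frame: x ahead of the robot, y to its left, z up, the work surface at z = 0. Lengths are in m, angles in rad, forces in N, time in s.
With the tool pointing down it reaches from about 0.425 to 0.925 m from the base axis. Payload 6.8 kg.
Tool frame: the origin (TCP) lies midway between the tips of the shut fingers; the grasp point (between the pads) lies 19 mm behind it; z points along the fingers, y is the line along which they close (so a half turn about z gives the same grasp; the last joint's range is limited). The gripper opens to 88 mm and grips with 3 to 60 N. Pads are 20 mm wide; open, the fingers measure 115 mm over their backs; the gripper's body (75 mm by 178 mm) begins 61 mm behind the grasp point.
Start: joints at [1.181, 0.477, 0.022, 1.555, -0.011, 1.109, -0.083], TCP at [0.188, -0.648, 0.223] pointing down, gripper open.
Joint ranges: [-2.96, 2.96], [-0.34, 2.1], [-1.41, 1.46], [0.24, 2.44], [-1.37, 4.51], [0.17, 1.92], [-2.96, 2.96]. Speed limits (rad/s): [2.39, 2.39, 3.14, 3.14, 3.14, 3.14, 3.14].

## Interface

Orientations are given as a unit quaternion [x, y, z, w].
In Python, from cell import ctrl, hand, planner, cams, telemetry gives the robot as it stands. Calls block until the motion is done:
- ctrl.move_ptp(position, orientation): joint-space move of the TCP to a pose.
- ctrl.movel(position, rate=0.15, frame=None): straight line of the TCP; frame=None keeps the orientation; rate is the mean speed in m/s.
- ctrl.move_joints(angles): joint-space move.
- hand.gripper_to(opening, grip_force=None): finger opening in m; grip_force is the grip in N (None keeps the last); returns when the fingers have stopped.
- ctrl.hold(seconds).
- planner.inverse_kinematics(position, orientation): joint angles nearest the present ones, or None.
- cams.capture(name): name is "side" or "top" or "wrist"; returns the picture (420x560x3 uint8, red, green, blue); there is no depth.
- cams.camera_model(name): a dict with "intrinsics" (3x3 intrinsics, pixels), "position" and "rotation" of the camera in the world. Camera axes: x right, y down, z forward; pixel columns grow to the right and rows downward; lengths in m; the calibration is good to about 2 mm. A picture is of the moment at which its call begins: read the wrist's pose just before it. camera_model takes no time and is no camera call; for the wrist camera it gives the pose at the moment of the call.
A pose or a line that the arm cannot do raises ctrl.MotionError and nothing moves.
- ctrl.hand_in(): hands the job in; it is judged then, once.
Readings, each from a call of its own:
- telemetry.read_t(): time.
- telemetry.read_qpos(): joint angles.
- telemetry.read_qvel(): joint speeds.
- telemetry.read_tau(): joint torques, N m.
- telemetry.read_eef_pos(): TCP position.
- telemetry.read_orientation(): TCP orientation.
- telemetry.read_contact_force(): force on the tool from outside, world axes, zero at the start.
- telemetry.read_wrist_torque(): the same for the moment, N m.
- telemetry.read_gripper_width(): finger opening in m.
- telemetry.read_finger_force(): force on a finger pad.
Only numpy, scipy, OpenCV 4.12 (cv2) and the standard library are available. Lean on these libraries where they do the work, as an engineer would, in place of code of your own. Each camera call takes 0.05 s, during which the arm holds its last target. There are 200 camera calls.

## Task

The order-screen stand's foot is being bolted down: the ratchet wrench sits on its loose front bolt, still set to undo. Flip the wrench's reversing lever to tighten, then work the handle to and fro until the bolt comes up tight at about 1.5 N·m (about 10 N on the middle of the grip), without overtightening. Let go, leaving the wrench on the bolt, its lever on tighten, and everything else on the counter where it is.

Things in the scene. Friction and masses are not known exactly. Their poses are not given: they have to be found in the camera images.
- foot: fixed stand foot, grey steel plate 160 x 220 x 8 mm. Origin on the counter on the front bolt's axis; z up, x to the foot's back. The wrench handle's middle position is along -x; it swings freely until it meets the rib at +-1.7 rad. Plate x -45..115, y -110..110 mm; upright rib 70 mm tall at x 34..40; round pole socket 42 mm across, 82 mm tall at x 80; two tight rear bolts.
- bolt: front hex bolt with the wrench's socket (25 mm across, 10 to 50 mm above the counter) on it; origin on its axis. Clockwise from above tightens. It runs about 1.8 to 3.8 rad against a thread drag of 0.45 N·m, then comes up on its seat at an angle not known beforehand; from there the torque climbs by about 20 N·m per rad. Let go, it springs back a few hundredths of a rad and stays tight.
- anchor: threaded anchor under the front bolt, hidden below the plate; origin on the bolt's axis, on the counter. The bolt's load on it (in N, at 22 mm radius) is its tightness: 0 until the bolt seats. Torque on the wrench while turning is about 0.45 N·m (thread drag) plus 0.022 N·m for every N of it; when the hand stands still the drag's share fades.
- grip (a point): middle of the wrench's black grip, on its top face, 71 mm above the counter, 150 mm from the bolt's axis; x from the bolt along the handle. Starts within 0.6 rad of the middle position. Grip: 95 to 200 mm from the axis, 24 wide, 53 to 71 mm high. Head 48 mm across, neck 37 mm wide, tops 75 mm high. Swung back it clicks (70 a turn, 0.25 N·m); up to 0.1 rad of free travel before it drives.
- lever (a joint): reversing lever on the wrench's head (rad): -0.5 undo, +0.5 tighten; beyond 0.2 it is engaged. Seen from the bolt out along the handle its tab is at the left for undo, right for tighten. It turns on a vertical pin 29 mm from the bolt's axis; 3 to 5 N moves the tab; let go it may settle back to 0.25. On undo the wrench drives anticlockwise and clicks freely clockwise; on tighten the reverse.
- tab (a point): top of the lever's red thumb tab, 91 mm above the counter; x points from the pin along the lever. The tab is 9 mm long (along the lever), 6 mm thick and stands 11 mm above the lever plate, whose top is about 80 mm above the counter. It is 25.5 mm from the pin, on the handle side, about 52 mm from the bolt's axis.
- socket_a: bystander: spare steel socket, 22 mm across, 30 mm tall, standing behind the foot; origin under its centre
- socket_b: bystander: spare steel socket, 27 mm across, 34 mm tall, standing behind the foot; origin under its centre
- tray: bystander: yellow tray of spare bolts, 90 x 70 x 24 mm, beside the foot; origin under its centre
- screwdriver: bystander: yellow screwdriver lying on the counter, 200 mm long, 26 mm thick; origin under its middle, x along the blade
- spanner: bystander: steel combination spanner lying flat, 180 mm long, 8 mm thick; origin under its middle
- tablet: bystander: black order tablet lying face up, 175 x 250 x 9 mm; origin under its centre
- pole: bystander: steel pole of the stand, 35 mm across, 280 mm long, lying with its 100 mm square screen plate upright at one end; origin on the counter under its middle
- jar: bystander: clear plastic jar with red lid, 116 mm across, 190 mm tall; origin under its centre

How it is judged:
By the outcome, as a careful person would: the job done as asked, in the order asked, and still so for the second after the job is handed in, with the robot touching nothing.
It also fails if it takes over 72 s, if anything falls off the work surface, if the arm or the gripper's body presses on something with over 40 N, if the wrist force passes 120 N, or if a joint passes its speed limit or range.

## Working session

There is one attempt and no reset: what is moved stays moved. The work goes in short steps, each a Python script; the robot and the scene stay as the last script left them, time stands still between calls to the robot, and variables do not carry over. Pictures are saved under pics/ and viewed, at most 10 in all, crops included, and the job is handed in when it is done.

```bash
ls; mkdir -p pics
python3 - <<'E'
from cell import ctrl, hand, planner, cams, telemetry
import cv2,numpy as np
for n in ("side","top"):
    m=cams.camera_model(n); print(n,m)
    cv2.imwrite(f"pics/{n}0.png",cams.capture(n)[...,::-1])
print(cams.camera_model("wrist"),telemetry.read_t(),telemetry.read_orientation())
E
```

```text
pics
side {'intrinsics': array([[389.75502111,   0.        , 277.24768566],
       [  0.        , 389.75502111, 209.99388852],
       [  0.        ,   0.        ,   1.        ]]), 'position': array([0.29058329, 1.06644314, 0.75058195]), 'rotation': array([-0.09314575,  0.86901132, -0.48158424,  0.06496007])}
top {'intrinsics': array([[452.77614353,   0.        , 281.49043863],
       [  0.        , 452.77614353, 211.08511831],
       [  0.        ,   0.        ,   1.        ]]), 'position': array([ 0.48687457, -0.00418318,  1.38907364]), 'rotation': array([-0.70582374,  0.70763487, -0.01630058,  0.02828459])}
{'intrinsics': array([[364.37043578,   0.        , 274.87546657],
       [  0.        , 364.37043578, 198.09878529],
       [  0.        ,   0.        ,   1.        ]]), 'position': array([ 0.26520015, -0.62506328,  0.38451038]), 'rotation': array([ 0.79069664, -0.59375663, -0.09011735,  0.11887286])} 0.1 [ 9.90087645e-01  1.40448752e-01 -1.69572476e-04 -7.57647099e-04]
```

View pics/top0.png

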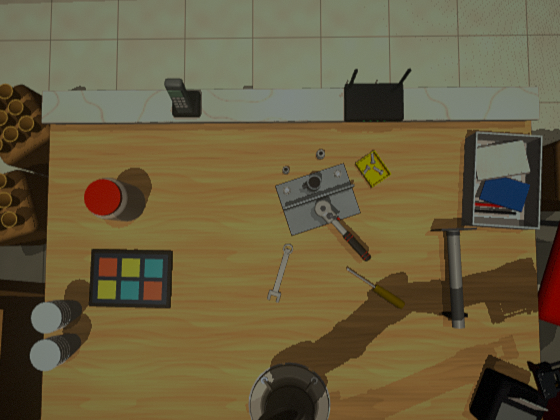

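View pics/side0.png

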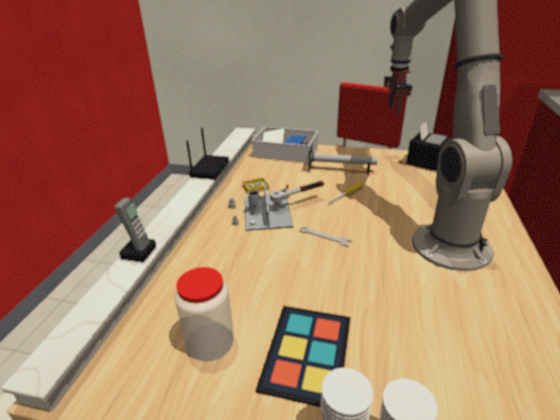

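The top view shows the foot at about (318,200), the wrench head at (322,208) and the handle running to (368,258), near the tablet, spanner and screwdriver. Next I'll take a closer look with the wrist camera.

```bash
cat > h.py <<'E'
from cell import ctrl, hand, planner, cams, telemetry
import cv2, numpy as np
from scipy.spatial.transform import Rotation as R
def down(yaw): return (R.from_euler('z',yaw)*R.from_euler('x',np.pi)).as_quat()
def ray(m,px,z):
    d=R.from_quat(m['rotation']).apply(np.linalg.solve(m['intrinsics'],[px[0],px[1],1.]))
    p=np.array(m['position']); return p+d*(z-p[2])/d[2]
def proj(m,P):
    c=R.from_quat(m['rotation']).inv().apply(np.asarray(P)-m['position']); q=m['intrinsics']@c; return q[:2]/q[2]
E
python3 - <<'E'
from h import *
m=cams.camera_model("top")
b=ray(m,(322,208),.075); e=ray(m,(368,258),.071); print(b,e)
hand.gripper_to(0.0)
w=cams.camera_model("wrist"); Rw=R.from_quat(w['rotation']); print("cam fwd",Rw.apply([0,0,1]),"right",Rw.apply([1,0,0]))
mid=(b+e)/2
for yaw in (0,.28,-.5,3.14-.5,np.pi/2,-np.pi/2):
    p=mid+[0,0,.25]-np.r_[0.14*np.cos(yaw),0.14*np.sin(yaw),0]; p[2]=.30
    print(yaw,p,planner.inverse_kinematics(p,down(yaw)))
print(telemetry.read_t())
E
```

```text
[ 0.57850803 -0.09970915  0.075     ] [ 0.43356317 -0.23160143  0.071     ]
cam fwd [-0.28312236 -0.08240178 -0.95553738] right [ 2.78625310e-01 -9.60399847e-01  2.65400939e-04]
0 [ 0.3660356  -0.16565529  0.3       ] [ 0.59804701 -0.04661107 -0.31266711  2.03612289 -0.0157036   1.14986999
 -1.27868149]
0.28 [ 0.37148784 -0.20434508  0.3       ] [ 6.46626188e-01 -5.64033400e-03 -2.86792612e-01  1.99755023e+00
 -1.74843208e-03  1.14945296e+00 -9.30243349e-01]
-0.5 [ 0.38317404 -0.09853571  0.3       ] [ 0.51246515 -0.05486463 -0.39456648  2.04244413 -0.02309754  1.14990454
 -1.9429251 ]
2.64 [ 0.6287901  -0.23297045  0.3       ] [ 0.66825401  0.47940944 -0.59731884  1.44000618  0.27219294  1.3052726
  1.12133454]
1.5707963267948966 [ 0.5060356  -0.30565529  0.3       ] [ 0.74895353  0.30489823 -0.39313485  1.64621489  0.12299665  1.21495556
  0.32920919]
-1.5707963267948966 [ 0.5060356  -0.02565529  0.3       ] [-1.14186385  0.28728159  1.31859781  1.90361797 -0.30118681  1.18084199
 -2.85761392]
1.4417
```

Run:
```python
from h import *
ctrl.move_ptp([.458,-.18,.28],down(.28))
m=cams.camera_model("wrist"); im=cams.capture("wrist")
np.savez("w1.npz",im=im,K=m['intrinsics'],p=m['position'],r=m['rotation'])
cv2.imwrite("pics/w1.png",im[...,::-1]); print(telemetry.read_t(),telemetry.read_contact_force())
```

```text
3.4583 [ 0.30450181 -0.11762606 -0.30099611]
```

View pics/w1.png

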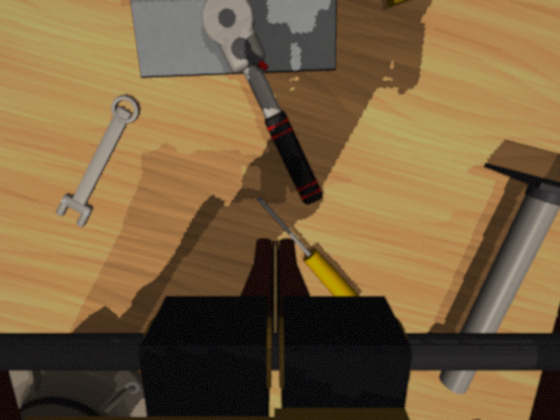

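The wrist view shows the head at (228,17), the red tab at (262,63), the black grip from (275,120) to (315,198) and the plate's front edge from (141,77) to (336,69). The tab is on the undo side.

Run:
```python
from h import *
d=np.load("w1.npz"); im=d['im']; m=dict(intrinsics=d['K'],position=d['p'],rotation=d['r'])
hsv=cv2.cvtColor(im,cv2.COLOR_RGB2HSV)
red=((hsv[...,0]<8)|(hsv[...,0]>172))&(hsv[...,1]>150)&(hsv[...,2]>60)
red[:, :200]=0; red[:,330:]=0; red[215:]=0
n,l,s,c=cv2.connectedComponentsWithStats(red.astype(np.uint8))
for i in range(1,n):
    if s[i,4]>5: print("red",s[i],c[i],ray(m,c[i],.071),ray(m,c[i],.088))
v=im.max(2); g=(v<45).astype(np.uint8); g[:105]=0; g[210:]=0; g[:,:255]=0; g[:,335:]=0
n,l,s,c=cv2.connectedComponentsWithStats(g); 
for i in range(1,n):
    if s[i,4]>150:
        r=cv2.minAreaRect(np.argwhere(l==i)[:,::-1].astype(np.float32)); print("grip",s[i],c[i],r,[ray(m,p,.064)[:2].round(4) for p in cv2.boxPoints(r)])
print("bolt",ray(m,(228,17),.075))
a,b=ray(m,(141,77),.008),ray(m,(336,69),.008); print("edge",a,b, np.linalg.norm(a-b),np.arctan2(*(a-b)[1::-1])-np.pi/2)
cv2.imwrite("pics/w1c.png",cv2.resize(im[0:210,190:350,::-1],None,fx=3.6,fy=2.85*3.6/3.6,interpolation=cv2.INTER_CUBIC)[:, :])
```

```text
red [259  61   9   9  52] [262.67307692  65.05769231] [ 0.55034405 -0.14200836  0.071     ] [ 0.54966384 -0.14275446  0.088     ]
red [281 119   7   5  16] [284.6875 120.6875] [ 0.5058881  -0.17712774  0.071     ] [ 0.50724187 -0.17626703  0.088     ]
red [268 123  12   8  42] [272.0952381 126.9047619] [ 0.49650525 -0.16668058  0.071     ] [ 0.49828831 -0.16629786  0.088     ]
red [282 127  11   7  22] [288.18181818 130.        ] [ 0.49800561 -0.18312768  0.071     ] [ 0.49972002 -0.18199246  0.088     ]
red [272 135   7   4  15] [274.6 136.6] [ 0.48786566 -0.1717735   0.071     ] [ 0.490044   -0.17115776  0.088     ]
red [312 180   5   4  11] [314.36363636 181.81818182] [ 0.45385307 -0.22504112  0.071     ] [ 0.45758758 -0.22198824  0.088     ]
red [316 189   5   3  10] [318.1 190.2] [ 0.44620352 -0.23165636  0.071     ] [ 0.45028802 -0.22830083  0.088     ]
red [301 196   6   4  14] [303.21428571 197.14285714] [ 0.43451001 -0.21877079  0.071     ] [ 0.43912951 -0.2160048   0.088     ]
grip [ 273  131   42   58 1216] [294.00082237 159.34703947] ((294.20001220703125, 159.40000915527344), (55.45448303222656, 22.360679626464844), 63.43495178222656) [array([ 0.4832, -0.1701]), array([ 0.4987, -0.1871]), array([ 0.4557, -0.2277]), array([ 0.4392, -0.2104])]
bolt [ 0.58133596 -0.10068469  0.075     ]
edge [ 0.50270842 -0.01021738  0.008     ] [ 0.57154644 -0.21967044  0.008     ] 0.22047506994230803 0.31753512119843186
```

View pics/w1c.png

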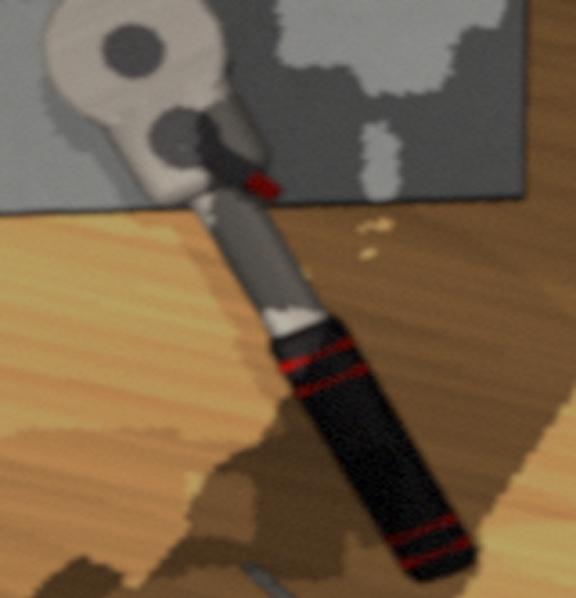

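```bash
cat >> h.py <<'E'
B=np.array([.5806,-.1005]); A0=np.pi+.73; FOOT=np.pi+.3175
def hv(a): return np.array([np.cos(a),np.sin(a)])
def snap(name):
    m=cams.camera_model("wrist"); im=cams.capture("wrist"); cv2.imwrite(f"pics/{name}.png",im[...,::-1])
    np.savez(name+".npz",im=im,K=m['intrinsics'],p=m['position'],r=m['rotation']); return m,im
E
python3 - <<'E'
from h import *
h=hv(A0); l=np.array([-h[1],h[0]])  # CCW = left
P=lambda lat,z,r=.0525: [*(B+h*r+l*lat),z]
q=down(-.84)
ctrl.move_ptp(P(.034,.13),q); ctrl.movel(P(.034,.084),.1)
ctrl.hold(.2); f0=np.array(telemetry.read_contact_force()); print(f0,telemetry.read_eef_pos())
lat=.034; log=[]
while lat>-.001:
    lat-=.0015; ctrl.movel(P(lat,.084),.03)
    f=np.array(telemetry.read_contact_force())-f0; log.append((round(lat*1e3,1),*f.round(1),round(f[:2]@l,1)))
    if f[:2]@l>8 or abs(f[2])>6: break
print(*log,sep='\n'); print(telemetry.read_t())
E
```

```text
[-0.91185935  0.13168261 -0.35002599] [ 0.56469839 -0.16096634  0.08477064]
(32.5, np.float64(0.7), np.float64(-0.8), np.float64(-0.0), np.float64(1.1))
(31.0, np.float64(1.4), np.float64(-1.0), np.float64(0.1), np.float64(1.6))
(29.5, np.float64(0.6), np.float64(-0.2), np.float64(0.0), np.float64(0.6))
(28.0, np.float64(0.5), np.float64(-0.5), np.float64(0.0), np.float64(0.8))
(26.5, np.float64(1.5), np.float64(0.3), np.float64(0.2), np.float64(0.8))
(25.0, np.float64(1.7), np.float64(-1.6), np.float64(0.4), np.float64(2.3))
(23.5, np.float64(2.1), np.float64(-4.1), np.float64(0.6), np.float64(4.5))
(22.0, np.float64(0.6), np.float64(-4.8), np.float64(1.5), np.float64(4.0))
(20.5, np.float64(0.5), np.float64(-6.7), np.float64(2.5), np.float64(5.3))
(19.0, np.float64(1.6), np.float64(-6.5), np.float64(2.4), np.float64(5.9))
(17.5, np.float64(-0.4), np.float64(-7.7), np.float64(3.4), np.float64(5.4))
(16.0, np.float64(-1.1), np.float64(-7.6), np.float64(3.7), np.float64(5.0))
(14.5, np.float64(-1.5), np.float64(-8.7), np.float64(3.3), np.float64(5.5))
(13.0, np.float64(0.9), np.float64(-4.6), np.float64(0.9), np.float64(4.0))
(11.5, np.float64(0.5), np.float64(-4.2), np.float64(0.2), np.float64(3.5))
(10.0, np.float64(1.4), np.float64(-5.6), np.float64(0.4), np.float64(5.0))
(8.5, np.float64(1.3), np.float64(-4.8), np.float64(1.3), np.float64(4.4))
(7.0, np.float64(2.4), np.float64(-4.2), np.float64(0.4), np.float64(4.7))
(5.5, np.float64(2.1), np.float64(-2.7), np.float64(-0.7), np.float64(3.4))
(4.0, np.float64(3.2), np.float64(-3.0), np.float64(-1.4), np.float64(4.3))
(2.5, np.float64(4.5), np.float64(-3.3), np.float64(-1.8), np.float64(5.5))
(1.0, np.float64(6.0), np.float64(-3.2), np.float64(-3.2), np.float64(6.4))
(-0.5, np.float64(6.0), np.float64(-3.3), np.float64(-3.0), np.float64(6.5))
(-2.0, np.float64(8.6), np.float64(-3.9), np.float64(-4.4), np.float64(8.6))
11.4083
```

Run:
```python
from h import *
p=np.array(telemetry.read_eef_pos()); h=hv(A0); l=np.array([-h[1],h[0]])
ctrl.movel([*(p[:2]+l*.012),p[2]],.1); p=np.array(telemetry.read_eef_pos())
ctrl.movel([*p[:2],.14],.15); ctrl.move_ptp([.49,-.17,.24],down(.35))
m,im=snap("w2"); print(telemetry.read_t())
x,y=map(int,proj(m,[*(B+.06*h),.075])); print(x,y)
cv2.imwrite("pics/w2c.png",cv2.resize(im[max(0,y-90):y+110,max(0,x-100):x+120,::-1],None,fx=2.9,fy=2.9)); print(max(0,x-100),max(0,y-90))
```

```text
13.4
262 118
162 28
```

View pics/w2c.png

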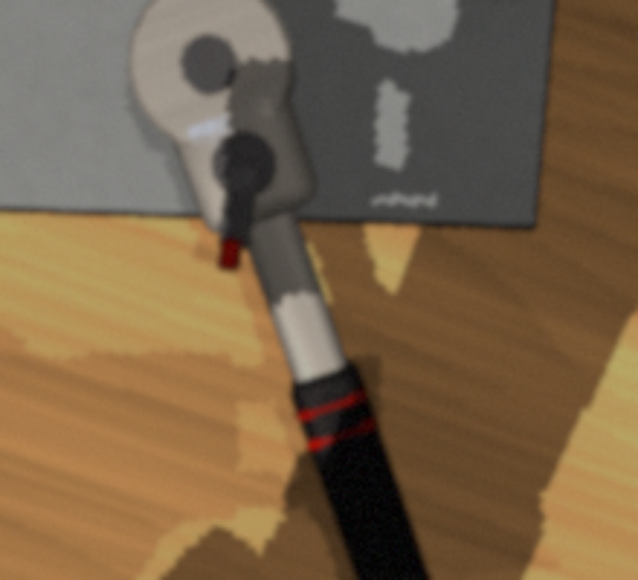

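The lever is now on the tighten side: tab at crop (230,253), pin (245,162), bolt button (209,64). Next I'll measure the new handle angle.

Run:
```python
from h import *
d=np.load("w2.npz"); im=d['im']; m=dict(intrinsics=d['K'],position=d['p'],rotation=d['r'])
f=lambda c,z: ray(m,(162+c[0]/2.9,28+c[1]/2.9),z)[:2]
b=f((209,64),.075); p=f((245,162),.080); t=f((230,253),.089); print("b",b,"p",p,"t",t)
print("lever rel foot angles: pin",np.arctan2(*(p-b)[::-1])+np.pi,"tab",np.arctan2(*(t-p)[::-1])+np.pi)
v=im.max(2); g=(v<45).astype(np.uint8); 
g=cv2.morphologyEx(g,cv2.MORPH_CLOSE,np.ones((5,5))); x,y=map(int,proj(m,[*(B+.15*hv(A0-.05)),.07])); print(x,y)
g[:150]=0; g[min(y+30,240):]=0; g[:,:x-50]=0; g[:,x+60:]=0
n,l,s,c=cv2.connectedComponentsWithStats(g)
i=1+np.argmax(s[1:,4]); print(s[i])
ys,xs=np.where(l==i); 
for yy in range(ys.min()+3,ys.max(),8):
    q=(xs[ys==yy].mean(),yy); P=ray(m,q,.068)[:2]-B; print(q,np.ptp(xs[ys==yy]),np.linalg.norm(P).round(4),(np.arctan2(-P[1],-P[0])).round(3))
for a in np.linspace(-1.4,1.4,8):
    A=FOOT+a; q=planner.inverse_kinematics([*(B+.15*hv(A)),.056],down(A-np.pi)); print(a.round(2),None if q is None else q.round(2))
```

```text
b [ 0.58031339 -0.09988282] p [ 0.55849577 -0.1185906 ] t [ 0.53339934 -0.12321779]
lever rel foot angles: pin 0.7088100613416386 tab 0.1823286713460357
290 209
[ 264  153   49   86 1922]
(np.float64(282.0), 156) 6 0.099 0.764
(np.float64(275.5), 164) 23 0.1039 0.682
(np.float64(281.5), 172) 17 0.113 0.707
(np.float64(285.0), 180) 16 0.1214 0.711
(np.float64(283.0), 188) 24 0.1281 0.676
(np.float64(286.0), 196) 24 0.1366 0.677
(np.float64(289.0), 204) 24 0.1452 0.679
(np.float64(291.5), 212) 25 0.1537 0.677
(np.float64(294.0), 220) 24 0.1624 0.676
(np.float64(297.0), 228) 24 0.1713 0.677
(np.float64(300.0), 236) 24 0.1804 0.678
-1.4 [-0.69  0.53  0.64  2.11 -0.51  0.66 -2.35]
-1.0 [ 0.16  0.41 -0.33  2.16  0.23  0.6  -2.59]
-0.6 [ 0.31  0.38 -0.37  2.21  0.25  0.58 -2.1 ]
-0.2 [ 0.46  0.39 -0.39  2.2   0.26  0.59 -1.57]
0.2 [ 0.57  0.44 -0.4   2.12  0.28  0.63 -1.08]
0.6 [ 0.64  0.51 -0.42  2.    0.32  0.7  -0.63]
1.0 [ 0.68  0.6  -0.48  1.85  0.38  0.78 -0.25]
1.4 [ 0.69  0.69 -0.57  1.71  0.46  0.88  0.08]
```

```bash
cat >> h.py <<'E'
RG,Z=.15,.056
def go(a,rate=.08): # a: handle angle rel. middle
    A=FOOT+a; ctrl.movel([*(B+RG*hv(A)),Z],rate,down(A-np.pi))
def meas(): # (actual angle, tangential resisting force CCW+, |F|)
    p=np.array(telemetry.read_eef_pos()); F=np.array(telemetry.read_contact_force()); d=p[:2]-B
    A=np.arctan2(d[1],d[0]); t=np.array([-np.sin(A),np.cos(A)])
    return (A-FOOT+np.pi)%(2*np.pi)-np.pi, F[:2]@t, F[:2]@hv(A), F[2], np.array(telemetry.read_wrist_torque())[2]
E
python3 - <<'E'
from h import *
a0=np.pi+.68-FOOT; A=FOOT+a0
hand.gripper_to(.056)
ctrl.move_ptp([*(B+RG*hv(A)),.11],down(A-np.pi)); ctrl.movel([*(B+RG*hv(A)),Z],.1)
print("free",np.round(meas(),3)); hand.gripper_to(.029,5); print(telemetry.read_gripper_width(),np.round(meas(),3),telemetry.read_t())
a=a0; k=0
while a>-1.15:
    a=max(a-.06,-1.15); go(a,.1); s=meas(); k+=1
    if k%3==0 or abs(s[1])>6: print(round(a,3),np.round(s,3))
    if abs(s[1])>9 or abs(s[3])>10: break
print(telemetry.read_t())
snap("w3")
E
```

```text
free [ 0.365  0.087  0.189 -0.305 -0.011]
0.028855300531943035 [ 0.363 -0.047 -0.757  0.357 -0.011] 16.2833
0.183 [ 0.182  0.467  0.153  0.262 -0.003]
0.003 [ 0.002 -0.658 -0.333  0.359 -0.04 ]
-0.177 [-0.178 -0.125  0.234 -0.167  0.038]
-0.357 [-0.358  0.113  0.384 -0.03  -0.017]
-0.537 [-0.537 -0.439  0.349 -0.131 -0.009]
-0.717 [-0.718 -0.116 -0.417  0.405 -0.013]
-0.897 [-0.898 -0.361 -0.412 -0.611  0.028]
-1.078 [-1.078  0.697 -1.054  0.304  0.07 ]
22.7833
```

View pics/w3.png

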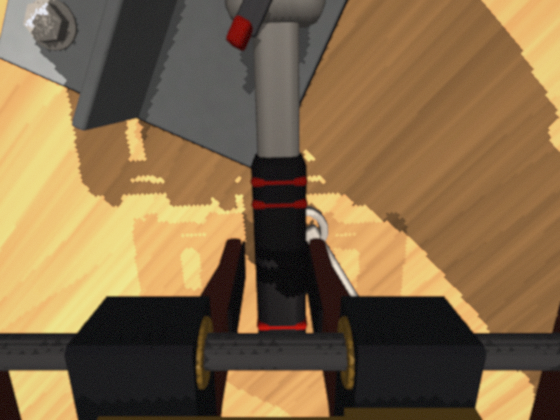

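The wrist view shows the grip between the fingers (x≈250–305) and the tab at (240,32), still on the tighten side. Next come the back stroke and then a careful drive stroke.

```bash
cat >> h.py <<'E'
def mavg(n=6): return np.mean([meas() for _ in range(n)],0)
E
python3 - <<'E'
from h import *
d=np.load("w3.npz"); m=dict(intrinsics=d['K'],position=d['p'],rotation=d['r'])
A=FOOT-1.15; pin=B+.029*hv(A+.012); t=ray(m,(240,30),.089)[:2]-pin; print("lever",((np.arctan2(t[1],t[0])-A+np.pi)%(2*np.pi)-np.pi),np.linalg.norm(t))
t0=telemetry.read_t(); mavg(); print("read cost",telemetry.read_t()-t0)
for a in np.linspace(-1.15,1.4,10)[1:]:
    go(a,.2); s=mavg(); print(round(a,3),np.round(s,2))
    if abs(s[1])>6: break
print(telemetry.read_t())
E
```

```text
lever -0.4500931430475541 0.025499789011820272
read cost 0.0
-0.867 [-0.87  0.21  0.01 -0.39  0.03]
-0.583 [-0.59 -0.63  0.35  0.27 -0.03]
-0.3 [-0.31 -0.59 -0.89 -0.26 -0.05]
-0.017 [-0.02 -0.47 -0.18 -0.82 -0.03]
0.267 [ 0.26 -0.02 -0.33 -0.73  0.01]
0.55 [ 0.54  0.24 -0.19 -0.09  0.03]
0.833 [ 0.82  0.42  0.36 -0.05  0.01]
1.117 [ 1.11 -0.37 -0.54  0.77 -0.04]
1.4 [ 1.39 -1.56 -0.16  0.58  0.03]
26.7333
```

Run:
```python
from h import *
a=1.4
while a>1.12: a-=.07; go(a,.12)
print(telemetry.read_t(),np.round(mavg(),2)); k=0
while a>-1.15:
    a-=.03; go(a,.1); s=mavg(); k+=1
    if k%6==0 or s[1]>1.5: print(round(a,3),np.round(s,3))
    if s[1]>2.2 :
        ctrl.hold(.15); s2=mavg(); print("held",np.round(s2,2))
        if s2[1]>1.8: break
print(telemetry.read_t())
```

```text
27.7333 [ 1.12 -0.04 -0.53  0.02 -0.04]
1.09 [ 1.093  1.576 -0.707 -0.403  0.016]
1.03 [ 1.029  1.887  0.116 -0.167 -0.   ]
0.94 [ 0.938  1.095 -0.465 -0.957 -0.035]
0.91 [0.909 1.733 0.214 0.252 0.007]
0.76 [ 0.759  1.471 -0.764 -0.725  0.103]
0.58 [ 0.579  1.307 -1.297 -1.3   -0.047]
0.55 [ 0.549  1.559 -0.019 -0.127 -0.025]
0.49 [ 0.489  1.975 -1.106  0.277  0.012]
0.4 [ 0.399  1.14  -0.799 -0.543  0.035]
0.22 [ 0.219  0.957 -1.123  0.192  0.057]
0.04 [ 0.039  0.098 -0.749 -0.856  0.009]
-0.14 [-0.141 -0.397 -0.222 -0.01   0.029]
-0.32 [-0.321  0.587  1.87  -1.33  -0.007]
-0.5 [-0.501  0.405  0.263  0.169 -0.012]
-0.62 [-0.62   1.588  1.163  0.279  0.038]
-0.65 [-0.648  3.44   0.173 -0.256 -0.025]
held [-0.65  3.88 -0.08  0.26  0.03]
42.6333
```

Run:
```python
from h import *
a=-.65
def rd():
    L=[]
    for _ in range(4): ctrl.hold(.06); L.append(meas())
    return np.mean(L,0)
while a>-.685:
    a-=.005; go(a,.03); i=meas(); s=rd(); print(round(a,4),"now",round(i[1],2),"avg",np.round(s,3))
    if s[1]>6.9 or s[0]<-.671: break
print(telemetry.read_t())
```

```text
-0.655 now 5.31 avg [-0.653  5.185 -0.158  0.157  0.038]
-0.66 now 5.87 avg [-0.658  5.065  0.261 -0.247  0.037]
-0.665 now 5.43 avg [-0.663  5.451 -0.307  0.336  0.063]
-0.67 now 4.74 avg [-0.667  5.41  -0.349 -0.572  0.044]
-0.675 now 5.54 avg [-0.671  5.977 -0.097 -0.404  0.061]
45.05
```

Run:
```python
from h import *
def rd(n=5):
    L=[]
    for _ in range(n): ctrl.hold(.06); L.append(meas())
    return np.mean(L,0)
print("rest",np.round(rd(12),3))
a=-.675
while a>-.70:
    a-=.004; go(a,.03); i=meas(); s=rd(); print(round(a,4),"now",round(i[1],2),"avg",np.round(s,3))
    if s[1]>7.3 or i[1]>9.5: break
print("rest",np.round(rd(12),3)); print(telemetry.read_t())
```

```text
rest [-0.672  5.673  0.112 -0.43   0.061]
-0.679 now 5.43 avg [-0.675  5.881  0.219 -0.255  0.053]
-0.683 now 6.48 avg [-0.678  5.98  -0.568 -0.498  0.056]
-0.687 now 6.39 avg [-0.682  6.227 -0.596 -0.374  0.051]
-0.691 now 6.24 avg [-0.686  5.91  -0.315  0.303  0.061]
-0.695 now 6.37 avg [-0.689  6.576 -0.639 -0.262  0.074]
-0.699 now 6.93 avg [-0.693  6.786 -0.179 -0.14   0.08 ]
-0.703 now 7.14 avg [-0.696  7.232 -0.486 -0.245  0.062]
rest [-0.696  6.906 -0.628 -0.123  0.043]
50.2417
```

Run:
```python
from h import *
print(telemetry.read_gripper_width(),telemetry.read_finger_force(),telemetry.read_eef_pos(),R.from_quat(telemetry.read_orientation()).as_euler('xyz'), FOOT-.703-np.pi)
m,im=snap("w4"); cv2.imwrite("pics/w4b.png",im[...,::-1]); print(telemetry.read_t())
```

```text
0.029146113695086392 3.4407833218574524 [ 0.44107521 -0.04493286  0.05584365] [ 3.14041319e+00  6.21284938e-04 -3.85992475e-01] -0.38549999999999995
50.2917
```

View pics/w4b.png

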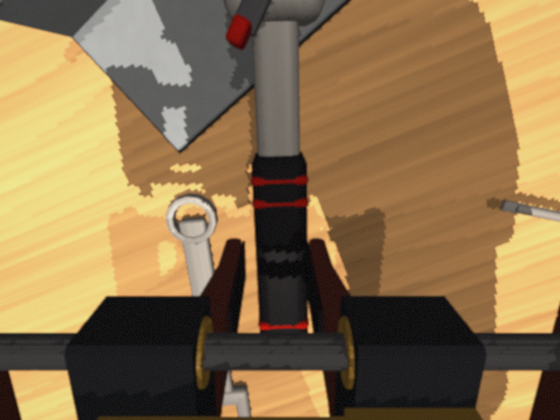

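The wrench is square between the fingers and the tab at (240,32) still reads tighten. At rest the reading is about 7 N, with an unknown share of drag still in it. A rest value of about 8 N brackets 1.5 N·m while turning, so I'll step up to that.

Run:
```python
from h import *
def rd(n=6):
    L=[]
    for _ in range(n): ctrl.hold(.06); L.append(meas())
    return np.mean(L,0)
a=-.703
while a>-.735:
    a-=.006; go(a,.06); i=meas(); s=rd(); print(round(a,4),"now",round(i[1],2),"avg",np.round(s,3))
    if s[1]>7.8 or i[1]>9.5: break
print("rest",np.round(rd(12),3)); print(telemetry.read_t())
```

```text
-0.709 now 7.09 avg [-0.702  6.941 -0.287 -0.282  0.049]
-0.715 now 7.33 avg [-0.707  7.082 -0.514 -0.573  0.059]
-0.721 now 7.5 avg [-0.712  7.405 -0.616 -0.072  0.066]
-0.727 now 8.09 avg [-0.718  7.827 -0.744 -0.239  0.063]
rest [-0.718  7.894 -0.899 -0.353  0.082]
53.3917
```

Run:
```python
from h import *
go(-.705,.03); go(-.69,.05); hand.gripper_to(.06)
p=np.array(telemetry.read_eef_pos()); ctrl.movel([p[0],p[1],.15],.15)
A=FOOT-.69; q=B+.06*hv(A); ctrl.move_ptp([*(q-[.06,-.06]),.24],down(.1))
m,im=snap("w5"); print(telemetry.read_t())
x,y=map(int,proj(m,[*(B+.06*hv(A)),.075])); x0,y0=max(0,x-110),max(0,y-90); print(x0,y0)
c=cv2.resize(im[y0:y+110,x0:x+110,::-1],None,fx=1.9,fy=1.9)
t=cams.capture("top")[130:310,70:430,::-1]; t=cv2.resize(t,(c.shape[0]*1 if 0 else 380,190))
o=np.zeros((max(c.shape[0],190),c.shape[1]+380,3),np.uint8); o[:c.shape[0],:c.shape[1]]=c; o[:190,c.shape[1]:]=t
cv2.imwrite("pics/w5c.png",o); print(o.shape)
```

```text
55.8833
240 27
(380, 798, 3)
```

View pics/w5c.png

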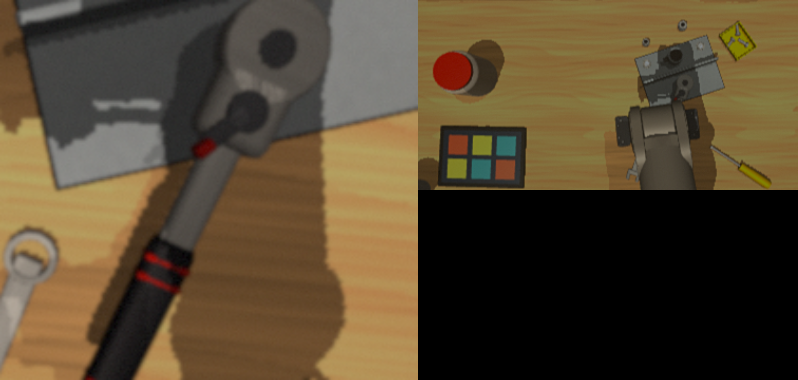

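The wrench is still on the bolt at (277,48), with the tab at (203,147) on the tighten side. The other items are undisturbed and the robot is clear, so I'll hand in.

```bash
python3 -c "
from h import *
print(ctrl.hand_in(),telemetry.read_t())"
```

```text
the job is handed in; nothing more can be done
the job is handed in; nothing more can be done
```

I flipped the lever to tighten, ran the bolt down to its seat and tightened it to about 7.9 N at the grip with the hand at rest, an estimated 1.5 N·m (between about 1.2 and 1.6) while turning, since I couldn't read the force mid-turn; the wrench is still on the bolt with its lever on tighten, nothing else on the counter looked moved, and I handed in at about 56 s.

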